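# Scrape the used vial stoppers off the tilted tray into the cup

## Task

Take the blue-handled scraper from its rack and sweep both red stoppers that stick on the sloping steel tray down over its lip into the white cup below. Move the stoppers with the scraper, not with the fingers, and hang the scraper back in its rack when both are in the cup.

Things in the scene. Friction and masses are not known exactly. Their poses are not given: they have to be found in the camera images.
- scraper: Upright scraper hung by a steel bar (10 mm thick, 144 long) in a rack; 140 g. Origin: middle of the bar's axis; z up, y along bar and blade, x across. Blue handle block 18 mm along x, 50 along y, from 32 below to 25 above the origin: grip its 18 mm from above. Blade 80 mm wide along y; its black edge, 6 mm thick and rounded (radius 3), is lowest 82 mm below the origin.
- rack: Grey base with two aluminium posts, fixed to the bench. Origin under its centre on the bench; y along the hung bar. Posts 8 mm thick at y = +-60 mm, each with a 90 degree V-notch, open upward, about 40 mm wide at the mouth, top 112 mm up; the bar's axis rests at x = y = 0, 97 mm up. Lift the scraper 100 mm to free it; lowered upright, the notches centre the bar from 10 mm off.
- tray: Steel tray held tilted by 20 degrees on a fixed stand. Origin: on its floor, in the middle of the low, open lip, 75 mm above the bench. x points uphill along the floor, y across (level), z square to the floor. Floor: x from 0 to 170 mm, 120 mm wide (y = +-60); walls 15 mm high at both sides and the top end, none at the lip. It does not move.
- cup (a point): Centre of the inner floor of the white rectangular cup fixed under the lip, 9 mm above the bench; axes level, x horizontal in the uphill direction, y across the tray. Inside 79 mm along x, 118 along y, 41 deep; rim 50 mm above the bench, 25 below the lip. The lip is 24.5 mm to +x of this point.
- stopper_a: Red vial stopper, 15 g: flange 22 mm across and 5 thick below, plug 16 mm across and 8 tall on it, 13 tall in all. Origin at mid-height on its axis. It sits on the tray's floor 45 to 100 mm uphill of the lip, within 25 mm of the middle line, and sticks there by friction; pushed by the blade, it slides.
- stopper_b: The second red stopper, the same as stopper_a, beside it on the tray's floor.

How it is judged:
By the outcome, as a careful person would: the job done as asked, in the order asked, and still so for the second after the job is handed in, with the robot touching nothing.
It also fails if it takes over 54 s, if anything falls off the work surface, if the arm or the gripper's body presses on something with over 40 N, if the wrist force passes 120 N, or if a joint passes its speed limit or range.

## Robot

A 6-joint arm with a two-finger parallel gripper is mounted at the origin on a cart in front of the work surface, level with it; the furniture and walls round the work are solid. World frame = base frame: x ahead of the robot, y to its left, z up, the work surface at z = 0. Lengths are in m, angles in rad, forces in N, time in s.
With the tool pointing down it reaches from about 0.35 to 0.975 m from the base axis. Payload 4.9 kg.
Tool frame: the origin (TCP) lies midway between the tips of the shut fingers; the grasp point (between the pads) lies 19 mm behind it (manip.pinch_z is the x of the grasp point in the tool frame, in m); x points along the fingers, y is the direction in which the jaws open and shut, and the axes are right-handed (so a half turn about x gives the same grasp; the last joint's range is limited). The gripper opens to 85 mm and grips with 20 to 120 N. Pads are 22 mm wide; open, the fingers measure 114 mm over their backs; the gripper's body (76 mm by 85 mm) begins 54 mm behind the grasp point. The pads swing forward as they close: fully open they stand 13 mm farther back than shut.
Start: joints at [-1.315, 0.053, 1.613, -0, 1.476, -0.119], TCP at [0.229, -0.582, 0.231] pointing down, gripper open.
Joint ranges: [-3.01, 3.01], [-1.01, 2.22], [0.06, 2.58], [-1.02, 4.17], [0.09, 2.62], [-3.14, 3.14]. Speed limits (rad/s): [2.57, 2.57, 3.14, 3.14, 3.14, 3.14].

## Interface

Orientations are given as a unit quaternion [w, x, y, z].
In Python, from plant import sensors, cams, workorder, manip gives the robot as it stands.
- The arm moves only by the tool drive_tool, never from a script. Its argument "series" is a list of rows, each an object of numbers: "x", "y", "z": the shift along the tool's x, y, z in units of 25 mm (1.0 is 25 mm); "ax", "ay", "az": the turn, a rotation vector about the tool's x, y, z in units of 5 degrees (1.0 is 5 degrees). A call has 1 to 5 rows; each row is the pose to reach, as a shift and turn from the pose commanded when the call began, along the tool's axes at that moment; what a row does not reach only later rows make up. A row lasts 1/12 s, in which the tool goes at most 41.7 mm and 7.16 degrees, less where a joint would pass 70% of its speed; a pose out of reach is approached as far as the arm can. A call with a gripper value outside its range is refused whole. "hand" is the opening, from 0 (shut) to 1 (fully open), set as the call begins (left out, the last holds). The fingers move at their own pace and stop on an object; the grip force is fixed at half the most. Time passes only in rows, so rows that repeat a pose let the fingers close. It gives the time, the measured TCP pose, the force and the opening at its end, in the units of the state.
- sensors.state(): the state, without advancing time (a new reading comes with each control period).
- cams.grab_frame(name): name is "scene" or "top" or "wrist"; returns a dict with "img" (480x640x3 uint8, blue, green, red), "camera_matrix" (3x3 intrinsics, pixels), "cam_to_world" (4x4, takes a point from camera to world coordinates). Camera axes: x right, y down, z forward; pixel columns grow to the right and rows downward; lengths in m; the calibration is good to about 2 mm. A picture is of the moment at which its call begins. There is no depth.
- workorder.job_done(): hands the job in, once; it reports no verdict.
The state is a dict: "time": time; "joint_pos": joint angles; "joint_vel": joint speeds; "joint_efforts": joint torques, N m; "tool_pos": TCP position; "tool_rot": TCP orientation; "contact_force": force on the tool from outside, world axes, zero at the start; "ft_torque": the same for the moment, N m; "gripper_width": opening from 0.0 (shut) to 1.0 (fully open).
Only numpy, scipy, OpenCV 4.12 (cv2) and the standard library are available. Lean on these libraries where they do the work, as an engineer would, in place of code of your own. Each camera call takes 0.05 s, during which the arm holds its last target.

## Working session

There is one attempt and no reset: what is moved stays moved. The work goes in short steps, Python scripts to look and compute and a tool call to move; the robot and the scene stay as the last step left them, time stands still between calls to the robot, and variables do not carry over. Pictures are saved under pics/ and viewed, and the job is handed in when it is done.

Besides the shell and the picture viewer there is one more tool, called after "Emit:" as name(argument=value, ...) on one line, values as JSON. drive_tool: Moves the arm, as the interface text tells. Its arguments: {"type":"object","properties":{"series":{"type":"array","items":{"type":"object","properties":{"x":{"type":"number"},"y":{"type":"number"},"z":{"type":"number"},"ax":{"type":"number"},"ay":{"type":"number"},"az":{"type":"number"}}}},"hand":{"type":"number"}},"required":["series"]}

```bash
ls; mkdir -p pics; cat > h.py <<'E'
import sys; sys.path.insert(0,'.')
import numpy as np, cv2
from scipy.spatial.transform import Rotation as R
from plant import sensors, cams, workorder, manip
def grab(n,f):
    d=cams.grab_frame(n); cv2.imwrite('pics/'+f,d['img']); np.savez('pics/'+f[:-4]+'.npz',K=d['camera_matrix'],T=d['cam_to_world']); return d
def load(f):
    z=np.load('pics/'+f+'.npz'); return z['K'],z['T']
def ray(K,T,uv):
    d=T[:3,:3]@np.linalg.solve(K,[uv[0],uv[1],1]); return T[:3,3],d
def atz(K,T,uv,z):
    o,d=ray(K,T,uv); return o+d*(z-o[2])/d[2]
def proj(K,T,P):
    P=np.atleast_2d(P); c=(P-T[:3,3])@T[:3,:3]; q=c@K.T; return q[:,:2]/q[:,2:]
def tri(obs):
    A=np.zeros((3,3));b=np.zeros(3)
    for K,T,uv in obs:
        o,d=ray(K,T,uv); d=d/np.linalg.norm(d); M=np.eye(3)-np.outer(d,d); A+=M; b+=M@o
    p=np.linalg.solve(A,b); return p,[np.linalg.norm(proj(K,T,p)[0]-uv) for K,T,uv in obs]
def Rq(q): return R.from_quat([q[1],q[2],q[3],q[0]]).as_matrix()
E
python3 - <<'E'
from h import *
for n in ['scene','top','wrist']: 
    d=grab(n,n+'0.png'); print(n,d['camera_matrix'].round(1).tolist(),d['cam_to_world'].round(3).tolist())
s=sensors.state();print(s['tool_pos'],s['tool_rot'],Rq(s['tool_rot']).round(3),s['contact_force'],s['gripper_width'],s['time'],manip.pinch_z)
E
```

```text
pics
scene [[436.4, 0.0, 325.5], [0.0, 436.4, 244.2], [0.0, 0.0, 1.0]] [[-0.886, -0.232, 0.402, 0.164], [-0.464, 0.403, -0.789, 0.74], [0.021, -0.885, -0.464, 0.517], [0.0, 0.0, 0.0, 1.0]]
top [[583.6, 0.0, 315.2], [0.0, 583.6, 249.5], [0.0, 0.0, 1.0]] [[0.03, -0.992, 0.124, 0.373], [-0.999, -0.027, 0.023, 0.004], [-0.019, -0.125, -0.992, 1.18], [0.0, 0.0, 0.0, 1.0]]
wrist [[370.3, 0.0, 322.1], [0.0, 370.3, 238.3], [0.0, 0.0, 1.0]] [[0.366, -0.882, -0.296, 0.305], [-0.93, -0.348, -0.115, -0.552], [-0.001, 0.318, -0.948, 0.373], [0.0, 0.0, 0.0, 1.0]]
[ 0.2286646  -0.58115129  0.23032839] [-0.13115329 -0.69468222 -0.13230543  0.69477385] [[-0.     0.366 -0.931]
 [ 0.002 -0.931 -0.366]
 [-1.    -0.002 -0.   ]] [ 0.34091631 -0.97699257  0.82588124] 0.9988569787505023 0.15 -0.0187
```

View pics/scene0.png

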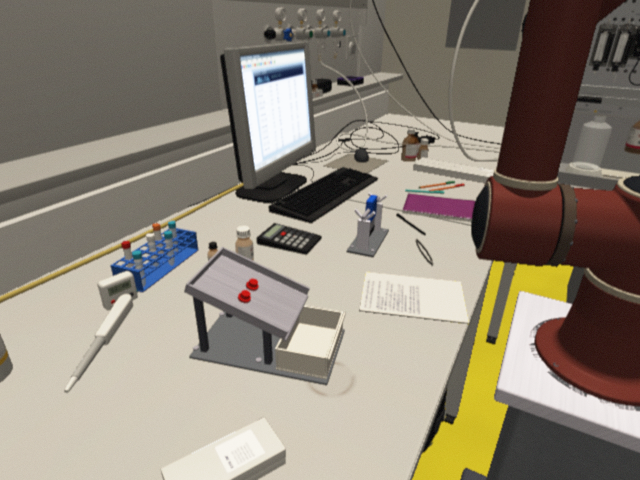

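View pics/top0.png

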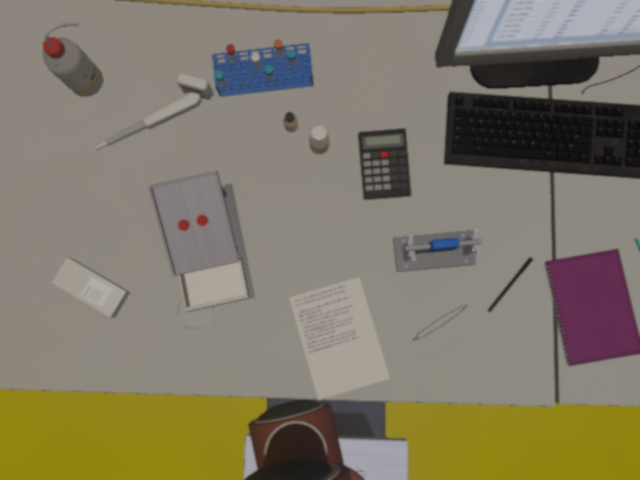

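View pics/wrist0.png

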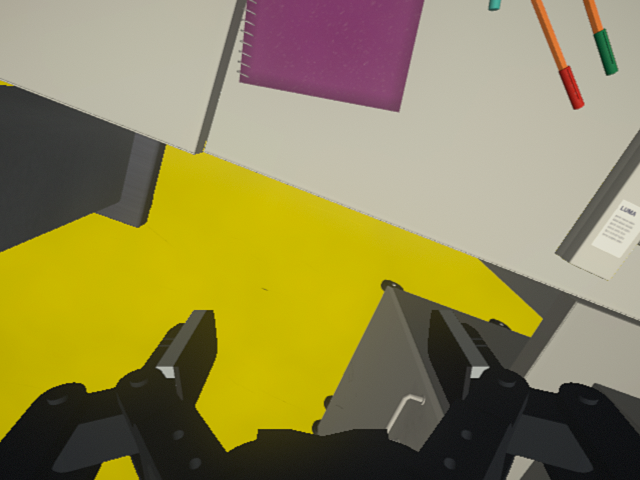

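The scene shows the tray left (about 250,290) with two red stoppers at (245,296) and (252,285), the cup on its low end, and the blue scraper in its rack near (370,225). In the top view the scraper handle is near (445,243), the tray centre near (195,225) and the cup near (213,286). I'll enlarge the details.

```bash
python3 - <<'E'
import cv2
t=cv2.imread('pics/top0.png'); s=cv2.imread('pics/scene0.png')
cv2.imwrite('pics/t_tray.png',cv2.resize(t[160:320,140:260],None,fx=5,fy=5,interpolation=cv2.INTER_CUBIC)[:600*2][:800])
a=cv2.resize(t[165:315,145:255],None,fx=4,fy=4,interpolation=cv2.INTER_CUBIC)
b=cv2.resize(t[225:275,385:485],None,fx=7,fy=7,interpolation=cv2.INTER_CUBIC)
c=cv2.resize(s[240:390,180:350],None,fx=4,fy=4,interpolation=cv2.INTER_CUBIC)
d=cv2.resize(s[185:260,340:400],None,fx=8,fy=8,interpolation=cv2.INTER_CUBIC)
for n,i in zip('abcd',(a,b,c,d)): cv2.imwrite(f'pics/crop_{n}.png',i); print(i.shape)
E
```

```text
(600, 440, 3)
(350, 700, 3)
(600, 680, 3)
(600, 480, 3)
```

View pics/crop_a.png

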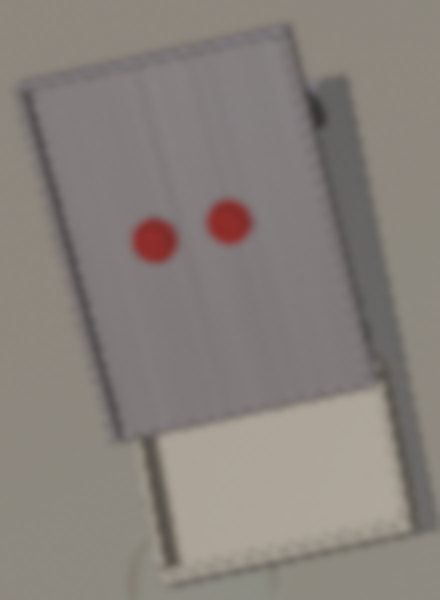

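View pics/crop_b.png

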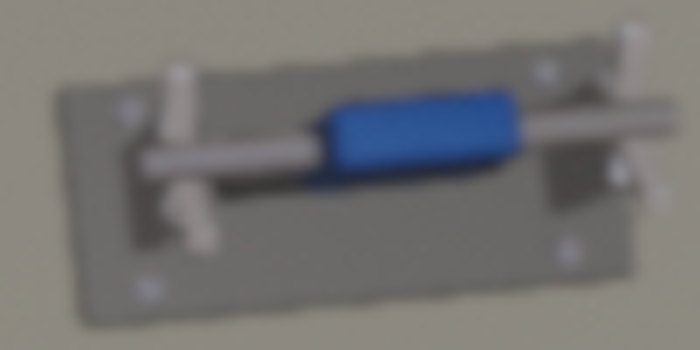

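View pics/crop_c.png

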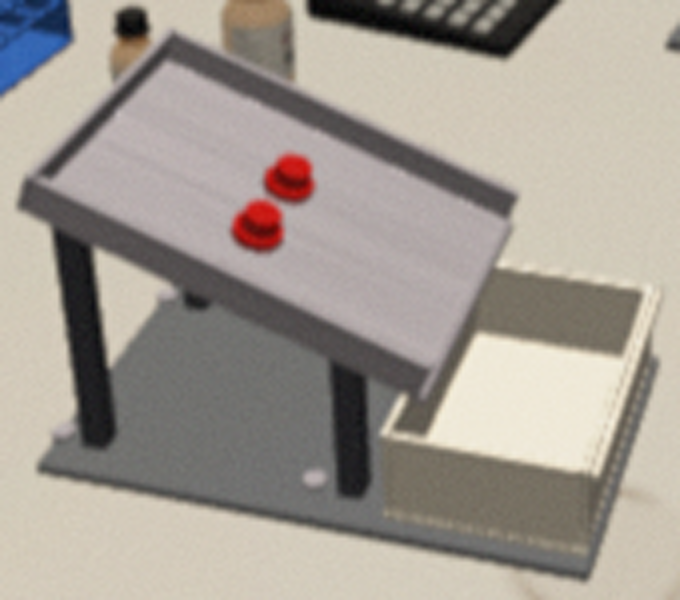

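View pics/crop_d.png

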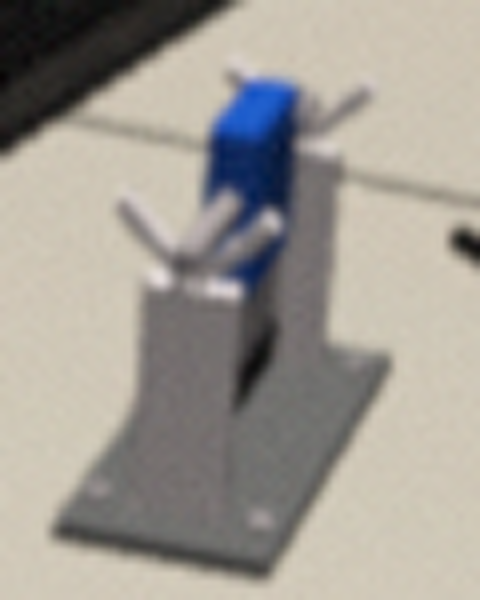

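```bash
cat >> h.py <<'E'
def cp(off,s,uv): return np.array([(uv[0]+.5)/s-.5+off[0],(uv[1]+.5)/s-.5+off[1]])
E
python3 - <<'E'
from h import *
Kt,Tt=load('top0');Ks,Ts=load('scene0')
B=lambda u,v:cp((385,225),7,(u,v)); A=lambda u,v:cp((145,165),4,(u,v)); C=lambda u,v:cp((180,240),4,(u,v)); D=lambda u,v:cp((340,185),8,(u,v))
l=atz(Kt,Tt,B(143,161),.097);r=atz(Kt,Tt,B(676,117),.097)
print('bar',l,r,np.linalg.norm(l-r),(l+r)/2,'yaw of y axis',np.degrees(np.arctan2(*(l-r)[[1,0]])))
print('handle top c',atz(Kt,Tt,B(424,128),.122))
print('bar near end tri',tri([(Kt,Tt,B(143,161)),(Ks,Ts,D(227,200))]))
print('handle top c tri',tri([(Kt,Tt,B(424,128)),(Ks,Ts,D(258,112))]))
# blue mask centroid
for n,K,T in(('top0',Kt,Tt),):
    im=cv2.imread(f'pics/{n}.png').astype(int); m=((im[:,:,0]-im[:,:,2])>70).astype(np.uint8); m[:,:390]=0;m[:225]=0;m[265:]=0;m[:,480:]=0
    ys,xs=np.nonzero(m); print(len(xs)); q=cv2.minAreaRect(np.c_[xs,ys].astype(np.float32)); print(q, atz(K,T,q[0],.115))
# tray
L=atz(Kt,Tt,A(118,440),.075+.0141);Rr=atz(Kt,Tt,A(380,380),.075)
print('lip',L,Rr,np.linalg.norm(L-Rr),(L+Rr)/2)
print('lip scene near corner L, far corner R')
print(tri([(Kt,Tt,A(380,380)),(Ks,Ts,C(510,229))]),tri([(Kt,Tt,A(118,440)),(Ks,Ts,C(437,372))]))
# stoppers
for n in('top0','scene0'):
    im=cv2.imread(f'pics/{n}.png').astype(int); m=((im[:,:,2]-im[:,:,1])>60).astype(np.uint8)
    nn,_,st,ce=cv2.connectedComponentsWithStats(m)
    for i in range(1,nn):
        if 20<st[i,4]<2000: print(n,st[i],ce[i].round(1))
E
```

```text
bar [ 0.516293  -0.1384026  0.097    ] [ 0.53201403 -0.27969849  0.097     ] 0.14216778282343387 [ 0.52415351 -0.20905054  0.097     ] yaw of y axis 96.34879807131912
handle top c [ 0.52365009 -0.20791879  0.122     ]
bar near end tri (array([ 0.50825425, -0.13710348,  0.11955746]), [np.float64(2.9029449456554786), np.float64(2.283869977913944)])
handle top c tri (array([ 0.52322408, -0.20891058,  0.11855493]), [np.float64(0.5283064482156595), np.float64(0.3916888395340112)])
207
((445.27227783203125, 243.2227783203125), (8.258808135986328, 25.174442291259766), 84.2894058227539) [ 0.52397973 -0.20955965  0.115     ]
lip [0.4540047  0.29324954 0.0891    ] [0.48731019 0.17313104 0.075     ] 0.1254452838191397 [0.47065745 0.23319029 0.08205   ]
lip scene near corner L, far corner R
(array([0.48759354, 0.17403854, 0.06764844]), [np.float64(0.27129597062333577), np.float64(0.289552384826196)]) (array([0.45278948, 0.29349741, 0.08535818]), [np.float64(0.8712158838202978), np.float64(1.0728624351258143)])
top0 [ 44  38  17  16 184] [52.2 45.9]
top0 [227  45   7   7  40] [230.1  48.2]
top0 [381 152   7   5  34] [383.9 153.9]
top0 [197 216  10  10  79] [201.6 220.2]
top0 [178 220  11  10  78] [183.  224.6]
scene0 [494 181  21  18 144] [500.8 190.3]
scene0 [432 184  32   6  48] [449.6 186.6]
scene0 [539 187  22  16 147] [552.6 195. ]
scene0 [575 189  51  21 627] [598.3 198. ]
scene0 [ 404  195   70   22 1041] [439.5 205.4]
scene0 [153 223   7   6  29] [155.8 225.6]
scene0 [121 241   9   7  54] [125.5 243.9]
scene0 [246 278  13  12 118] [252.1 283.9]
scene0 [238 290  13  12 130] [244.3 295.7]
scene0 [ 537  319  103   82 1813] [581.7 368.3]
```

```bash
cat >> h.py <<'E'
c20,s20=np.cos(np.radians(20)),np.sin(np.radians(20))
def trayT(p):
    c,s=np.cos(p[2]),np.sin(p[2]); Rz=np.array([[c,-s,0],[s,c,0],[0,0,1]])
    T=np.eye(4);T[:3,:3]=Rz@np.array([[c20,0,-s20],[0,1,0],[s20,0,c20]]);T[:3,3]=[p[0],p[1],.075];return T
def tw(T,P): P=np.atleast_2d(P); return P@T[:3,:3].T+T[:3,3]
E
python3 - <<'E'
from h import *
from scipy.optimize import least_squares
Kt,Tt=load('top0');Ks,Ts=load('scene0')
A=lambda u,v:cp((145,165),4,(u,v)); C=lambda u,v:cp((180,240),4,(u,v))
t=.002
obs=[(0,A(20,88),[.17+t,.06+t,.015]),(0,A(290,25),[.17+t,-.06-t,.015]),(0,A(380,380),[0,-.06-t,-t]),(0,A(118,440),[0,.06+t,.015]),
(1,C(437,370),[0,.06+t,.015]),(1,C(517,195),[0,-.06-t,.015]),(1,C(510,229),[0,-.06,0]),(1,C(22,185),[.17+t,.06+t,.015]),(1,C(172,33),[.17+t,-.06-t,.015])]
KT=[(Kt,Tt),(Ks,Ts)]
def f(p):
    T=trayT(p); return np.concatenate([proj(*KT[i],tw(T,P))[0]-uv for i,uv,P in obs])
r=least_squares(f,[.47,.233,.27],loss='soft_l1'); print(r.x,np.degrees(r.x[2]));print(f(r.x).reshape(-1,2).round(1).tolist())
T=trayT(r.x); np.save('tray.npy',T)
for a,b in(((201.6,220.2),(252.1,283.9)),((183.,224.6),(244.3,295.7))):
    p,e=tri([(Kt,Tt,a),(Ks,Ts,b)]); print(p,e,((p-T[:3,3])@T[:3,:3]*1000).round(1))
    for (K,TT),uv in zip(KT,(a,b)):
        o,d=ray(K,TT,uv); n=T[:3,2]; k=((T[:3,3]+n*.008-o)@n)/(d@n); print((((o+k*d)-T[:3,3])@T[:3,:3]*1000).round(1))
cup=T[:3,3]+np.array([-.0245*np.cos(r.x[2]),-.0245*np.sin(r.x[2]),-.066]);
im=cv2.imread('pics/top0.png');im2=cv2.imread('pics/scene0.png')
X=lambda pts:[cv2.polylines(i,[np.round(proj(*kt,pts)*16).astype(np.int32)],False,(0,255,0),1,cv2.LINE_AA,4) for i,kt in((im,KT[0]),(im2,KT[1]))]
X(tw(T,[[0,.06,0],[0,-.06,0],[.17,-.06,0],[.17,.06,0],[0,.06,0],[0,.06,.015],[.17,.06,.015],[.17,-.06,.015],[0,-.06,.015]]))
Tc=np.eye(4);cc,ss=np.cos(r.x[2]),np.sin(r.x[2]);Tc[:3,:3]=[[cc,-ss,0],[ss,cc,0],[0,0,1]];Tc[:3,3]=cup
h=[.0395,.059]
for z in(0,.041): X(tw(Tc,[[a*h[0],b*h[1],z] for a,b in((1,1),(1,-1),(-1,-1),(-1,1),(1,1))]))
a=cv2.resize(im[165:315,145:255],None,fx=4,fy=4);c=cv2.resize(im2[240:390,180:350],None,fx=4,fy=4)
c=c[:, :]; o=np.hstack([cv2.resize(a,(330,450)),cv2.resize(c,(470,415))[:415] if 0 else cv2.copyMakeBorder(cv2.resize(c,(470,415)),0,35,0,0,0)]);cv2.imwrite('pics/ov1.png',o)
E
```

```text
[0.47200309 0.23526687 0.24338993] 13.94521566237777
[[-0.6, -0.3], [-1.3, 1.0], [-1.0, -0.1], [-0.6, 1.0], [-1.0, -1.2], [0.8, -0.8], [-0.6, -2.5], [1.8, -3.0], [-0.2, -1.4]]
[0.55535765 0.24196366 0.11185457] [np.float64(0.0326364950132113), np.float64(0.035986736902399015)] [ 90.1 -13.6   6.4]
[ 90.3 -13.9   8. ]
[ 89.8 -11.6   8. ]
[0.54603309 0.27628798 0.1114915 ] [np.float64(0.05882509016345832), np.float64(0.06769493614153048)] [89.3 22.   6.3]
[89.6 21.7  8. ]
[88.8 23.9  8. ]
```

View pics/ov1.png

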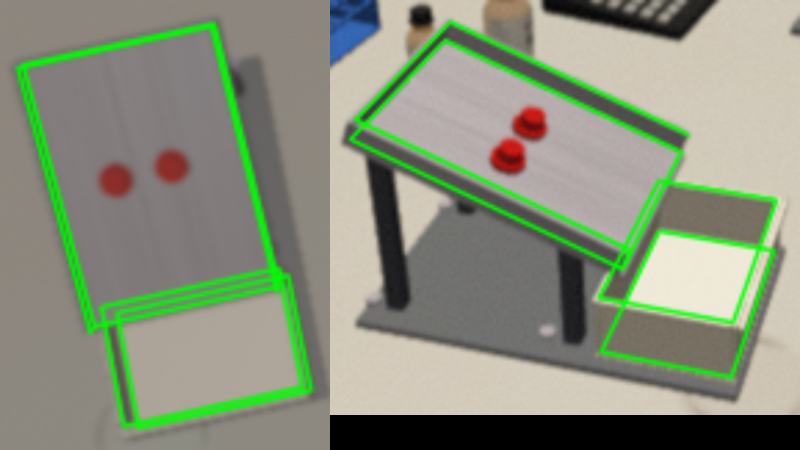

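The overlay fits the tray and cup to about 1–2 mm. In tray coordinates the stoppers sit at about (90,−14) and (89,+22) mm, which agrees with the heights given. The rack is at (0.524,−0.209) with its y axis at about 96.3°, and the bar measured 142 mm against 144. Next I move above the rack.

```bash
cat >> h.py <<'E'
def plan(pos,Rt=None):
    s=sensors.state(); R0=Rq(s['tool_rot']); d=R0.T@(np.array(pos)-s['tool_pos'])/.025
    out=d.round(2).tolist()
    if Rt is not None: out+= (np.degrees(R.from_matrix(R0.T@Rt).as_rotvec())/5).round(2).tolist()
    print('plan xyz ax ay az',out,'t',round(s['time'],2)); return out
def Rdown(ydeg):
    a=np.radians(ydeg); x=np.array([0,0,-1.]); y=np.array([np.cos(a),np.sin(a),0]); return np.c_[x,y,np.cross(x,y)]
def Rtray(T): # x along -normal, y along tray x
    x=-T[:3,2]; y=T[:3,0]; return np.c_[x,y,np.cross(x,y)]
E
python3 - <<'E'
from h import *
plan([.524,-.209,.25],Rdown(6.35))
print(Rtray(np.load('tray.npy')).round(3))
E
```

```text
plan xyz ax ay az [-0.77, -9.53, -16.44, -14.98, -0.01, 0.01] t 0.15
[[ 0.332  0.912  0.241]
 [ 0.082  0.226 -0.971]
 [-0.94   0.342  0.   ]]
```

Emit:
drive_tool(series=[{"x": -0.8, "y": -1.0, "z": -1.6, "ax": -1.4}, {"x": -0.8, "y": -1.9, "z": -3.2, "ax": -2.8}, {"x": -0.8, "y": -2.8, "z": -4.8, "ax": -4.2}, {"x": -0.8, "y": -3.7, "z": -6.4, "ax": -5.6}, {"x": -0.8, "y": -4.6, "z": -8.0, "ax": -7.0}], hand=1.0)

```text
schema error: expected keys x, y, z, ax, ay, az
```

```bash
python3 - <<'E'
from h import *
plan([.524,-.209,.25],Rdown(6.35)); print(sensors.state()['joint_pos'])
E
```

```text
plan xyz ax ay az [-0.77, -9.53, -16.44, -14.98, -0.01, 0.01] t 0.15
[-1.31501800e+00  5.32572964e-02  1.61395309e+00 -1.80220860e-05
  1.47601669e+00 -1.18996468e-01]
```

All six keys are required.

Emit:
drive_tool(series=[{"x": -0.8, "y": -1.0, "z": -1.6, "ax": -1.4, "ay": 0, "az": 0}, {"x": -0.8, "y": -1.9, "z": -3.2, "ax": -2.8, "ay": 0, "az": 0}, {"x": -0.8, "y": -2.8, "z": -4.8, "ax": -4.2, "ay": 0, "az": 0}, {"x": -0.8, "y": -3.7, "z": -6.4, "ax": -5.6, "ay": 0, "az": 0}, {"x": -0.8, "y": -4.6, "z": -8.0, "ax": -7.0, "ay": 0, "az": 0}], hand=1.0)

```text
time: 0.57
tool_pos: [0.3572, -0.4198, 0.2512]
tool_rot: [0.336, 0.622, 0.336, -0.622]
contact_force: [0.2, 0.2, -0.9]
gripper_width: 0.998
```

```bash
python3 - <<'E'
from h import *
plan([.524,-.209,.25],Rdown(6.35)); print(sensors.state()['joint_pos'])
E
```

```text
plan xyz ax ay az [0.05, 0.96, -10.71, -7.91, -0.0, -0.0] t 0.57
[-1.00080630e+00 -1.35016080e-01  1.76210632e+00  1.31520039e-04
  1.51444512e+00 -4.20957719e-01]
```

Emit:
drive_tool(series=[{"x": 0, "y": 0.2, "z": -1.6, "ax": -1.4, "ay": 0, "az": 0}, {"x": 0, "y": 0.4, "z": -3.2, "ax": -2.8, "ay": 0, "az": 0}, {"x": 0, "y": 0.5, "z": -4.8, "ax": -4.2, "ay": 0, "az": 0}, {"x": 0, "y": 0.6, "z": -6.4, "ax": -5.6, "ay": 0, "az": 0}, {"x": 0, "y": 0.7, "z": -8.0, "ax": -7.0, "ay": 0, "az": 0}])

```text
time: 0.98
tool_pos: [0.4823, -0.2624, 0.251]
tool_rot: [0.508, 0.492, 0.508, -0.492]
contact_force: [0.0, -0.8, 0.4]
gripper_width: 0.999
```

```bash
python3 - <<'E'
from h import *
plan([.524,-.209,.25],Rdown(6.35)); print(sensors.state()['joint_pos'])
E
```

```text
plan xyz ax ay az [0.04, 1.74, -2.08, -0.91, -0.0, 0.0] t 0.98
[-6.33852943e-01 -1.40044973e-01  1.76685461e+00 -1.05498747e-05
  1.51494179e+00 -6.65598401e-01]
```

Emit:
drive_tool(series=[{"x": 0, "y": 0.9, "z": -1.1, "ax": -0.6, "ay": 0, "az": 0}, {"x": 0, "y": 1.75, "z": -2.1, "ax": -0.9, "ay": 0, "az": 0}, {"x": 0, "y": 1.75, "z": -2.1, "ax": -0.9, "ay": 0, "az": 0}, {"x": 0, "y": 1.75, "z": -2.1, "ax": -0.9, "ay": 0, "az": 0}])

```text
time: 1.32
tool_pos: [0.5244, -0.2094, 0.2508]
tool_rot: [0.526, 0.472, 0.526, -0.473]
contact_force: [0.4, -0.7, -0.4]
gripper_width: 1.007
```

```bash
python3 - <<'E'
from h import *
plan([.524,-.209,.25],Rdown(6.35)); 
d=grab('wrist','w1.png');grab('top','top1.png')
E
```

```text
plan xyz ax ay az [0.03, -0.01, -0.02, -0.04, -0.0, 0.01] t 1.32
```

View pics/w1.png

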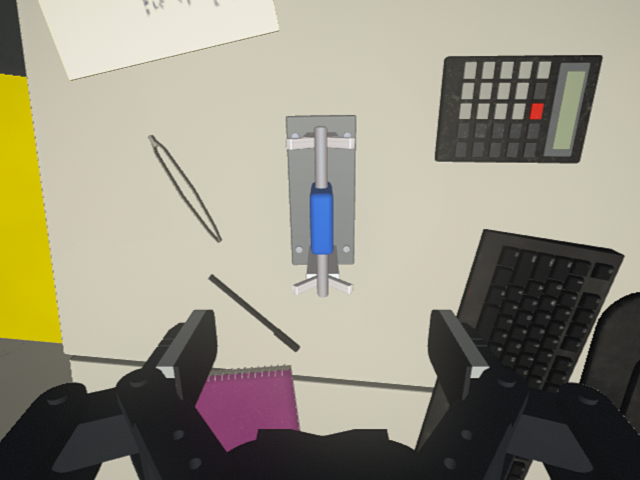

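The wrist view shows the blue handle centred between the fingers at about (321,218), with the bar running from (320,127) to (323,295). Measuring it from here.

```bash
python3 - <<'E'
from h import *
K,T=load('w1');Kt,Tt=load('top0')
a=atz(K,T,(320.5,127),.1);b=atz(K,T,(322.5,296),.1)
print(a,b,np.linalg.norm(a-b),(a+b)/2,np.degrees(np.arctan2(*(a-b)[[1,0]])))
im=cv2.imread('pics/w1.png').astype(int); m=((im[:,:,0]-im[:,:,2])>80)
ys,xs=np.nonzero(m);q=cv2.minAreaRect(np.c_[xs,ys].astype(np.float32));print(q)
# top face edges of handle: 
for z in(.122,): 
  for uv in((311,190),(332,190),(311,253),(332,253)): print(atz(K,T,uv,z).round(4))
E
python3 - <<'E'
import cv2
i=cv2.imread('pics/w1.png');cv2.imwrite('pics/w1c.png',cv2.resize(i[110:310,270:370],None,fx=3,fy=3,interpolation=cv2.INTER_CUBIC))
E
```

```text
[ 0.51581281 -0.13784095  0.1       ] [ 0.53270967 -0.2798411   0.1       ] 0.14300191117613936 [ 0.52426124 -0.20884102  0.1       ] 96.78582345159796
((321.0, 223.5), (59.0, 22.0), 90.0)
[ 0.5136 -0.1824  0.122 ]
[ 0.5291 -0.1808  0.122 ]
[ 0.5185 -0.2322  0.122 ]
[ 0.5349 -0.2304  0.122 ]
```

View pics/w1c.png

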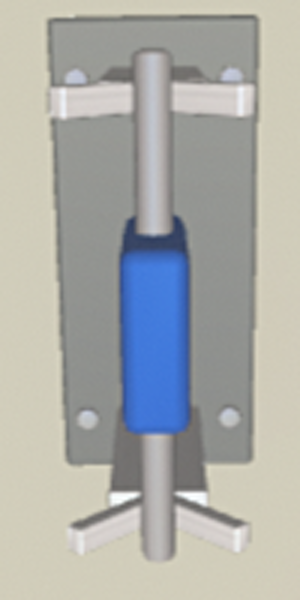

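Top and wrist views agree: (0.524,−0.209), 96.5°. Descending.

Emit:
drive_tool(series=[{"x": 1.5, "y": 0, "z": 0, "ax": 0, "ay": 0, "az": 0}, {"x": 3.0, "y": 0, "z": 0, "ax": 0, "ay": 0, "az": 0}, {"x": 4.5, "y": 0, "z": 0, "ax": 0, "ay": 0, "az": 0}, {"x": 5.8, "y": 0, "z": 0, "ax": 0, "ay": 0, "az": 0}, {"x": 6.8, "y": 0, "z": 0, "ax": 0, "ay": 0, "az": 0}])

```text
time: 1.83
tool_pos: [0.5215, -0.2114, 0.0779]
tool_rot: [0.523, 0.474, 0.526, -0.474]
contact_force: [-0.2, -0.2, 0.2]
gripper_width: 1.001
```

Emit:
drive_tool(series=[{"x": 0, "y": 0, "z": 0, "ax": 0, "ay": 0, "az": 0}, {"x": 0, "y": 0, "z": 0, "ax": 0, "ay": 0, "az": 0}])

```text
time: 2.0
tool_pos: [0.5222, -0.2113, 0.08]
tool_rot: [0.524, 0.473, 0.526, -0.474]
contact_force: [0.1, -0.2, 0.5]
gripper_width: 0.998
```

Emit:
drive_tool(series=[{"x": 0, "y": 0, "z": 0, "ax": 0, "ay": 0, "az": 0}, {"x": 0, "y": 0, "z": 0, "ax": 0, "ay": 0, "az": 0}, {"x": 0, "y": 0, "z": 0, "ax": 0, "ay": 0, "az": 0}, {"x": 0, "y": 0, "z": 0, "ax": 0, "ay": 0, "az": 0}, {"x": 0, "y": 0, "z": 0, "ax": 0, "ay": 0, "az": 0}], hand=0.0)

```text
time: 2.42
tool_pos: [0.5246, -0.2111, 0.0826]
tool_rot: [0.526, 0.473, 0.525, -0.473]
contact_force: [0.1, 0.3, 0.2]
gripper_width: 0.296
```

Emit:
drive_tool(series=[{"x": 0, "y": 0, "z": 0, "ax": 0, "ay": 0, "az": 0}, {"x": 0, "y": 0, "z": 0, "ax": 0, "ay": 0, "az": 0}, {"x": 0, "y": 0, "z": 0, "ax": 0, "ay": 0, "az": 0}])

```text
time: 2.67
tool_pos: [0.5239, -0.211, 0.0823]
tool_rot: [0.526, 0.472, 0.526, -0.473]
contact_force: [-4.0, 0.4, 6.1]
gripper_width: 0.204
```

```bash
python3 - <<'E'
from h import *
s=sensors.state();print({k:np.round(v,4).tolist() for k,v in s.items()})
plan([.524,-.209,.195])
grab('wrist','w2.png')
E
```

```text
{'time': 2.6667, 'joint_pos': [-0.5141, 0.0505, 1.8758, -0.0012, 1.2153, -0.6194], 'joint_vel': [-0.0015, -0.0011, 0.0001, 0.0024, -0.0005, -0.0], 'joint_efforts': [0.2782, -32.7355, -32.0665, 0.5732, -0.9137, 0.4584], 'tool_pos': [0.5239, -0.211, 0.0823], 'tool_rot': [0.5258, 0.4725, 0.5257, -0.4733], 'contact_force': [-4.0086, 0.3704, 6.1156], 'ft_torque': [0.0251, 0.6371, 0.4541], 'gripper_width': 0.2042}
plan xyz ax ay az [-4.51, 0.01, -0.08] t 2.67
```

View pics/w2.png

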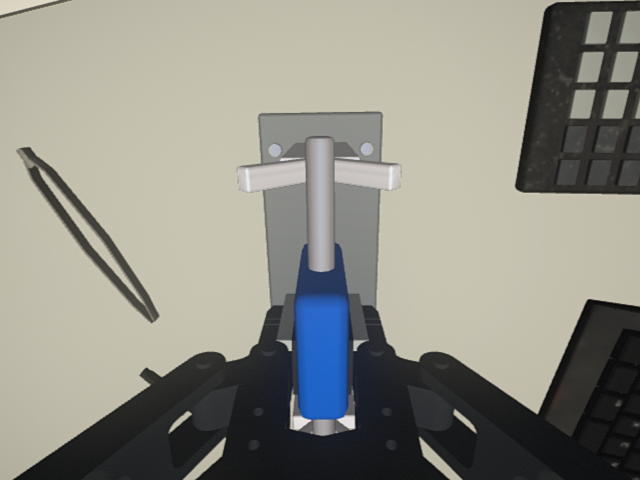

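The handle is gripped (opening 0.204, about 17–18 mm) and the scraper still sits in its rack. I'll save the pose and lift straight up.

```bash
python3 - <<'E'
from h import *
s=sensors.state();np.savez('grasp.npz',p=s['tool_pos'],R=Rq(s['tool_rot'])); print(s['tool_pos'])
E
```

```text
[ 0.52393351 -0.2110063   0.08233491]
```

Emit:
drive_tool(series=[{"x": -0.4, "y": 0, "z": 0, "ax": 0, "ay": 0, "az": 0}, {"x": -1.2, "y": 0, "z": 0, "ax": 0, "ay": 0, "az": 0}, {"x": -2.4, "y": 0, "z": 0, "ax": 0, "ay": 0, "az": 0}, {"x": -3.6, "y": 0, "z": 0, "ax": 0, "ay": 0, "az": 0}, {"x": -4.8, "y": 0, "z": 0, "ax": 0, "ay": 0, "az": 0}])

```text
time: 3.13
tool_pos: [0.5235, -0.2102, 0.2022]
tool_rot: [0.525, 0.473, 0.526, -0.473]
contact_force: [0.7, -0.1, -1.4]
gripper_width: 0.202
```

Emit:
drive_tool(series=[{"x": -0.8, "y": 0, "z": 0, "ax": 0, "ay": 0, "az": 0}, {"x": -0.8, "y": 0, "z": 0, "ax": 0, "ay": 0, "az": 0}, {"x": -0.8, "y": 0, "z": 0, "ax": 0, "ay": 0, "az": 0}])

```text
time: 3.38
tool_pos: [0.5246, -0.2109, 0.2226]
tool_rot: [0.526, 0.474, 0.524, -0.473]
contact_force: [-0.6, 0.3, -2.0]
gripper_width: 0.204
```

```bash
cat >> h.py <<'E'
def scraper():
    """tool->scraper: origin (tool frame)"""
    g=np.load('grasp.npz'); return g['R'].T@(np.array([.524,-.209,.097])-g['p'])
def tcp_for(T,edge,tilt=True):
    """TCP pose so blade edge lowest mid point sits at tray coords edge (m), scraper square to floor"""
    Rt=Rtray(T); so=scraper(); e=so+np.array([.082,0,0]); return tw(T,edge)[0]-Rt@e, Rt
E
python3 - <<'E'
from h import *
T=np.load('tray.npy');print(scraper())
grab('wrist','w3.png');grab('scene','s3.png')
s=sensors.state();print(s['tool_pos'],s['contact_force'])
for e in([.125,.004,.03],[.125,.004,.0],[-.01,.004,0]): p,Rt=tcp_for(T,e);print(e,p);plan(p,Rt)
E
```

```text
[-0.01466698  0.00026807 -0.00197546]
[ 0.52309648 -0.21011443  0.21925849] [-0.60400539 -0.40627269 -1.56392257]
[0.125, 0.004, 0.03] [0.55296161 0.25745592 0.20912395]
plan xyz ax ay az [0.43, 3.13, -18.48, -1.58, 0.25, 4.02] t 3.48
[0.125, 0.004, 0.0] [0.56291979 0.25992866 0.18093317]
plan xyz ax ay az [1.56, 3.54, -18.53, -1.58, 0.25, 4.02] t 3.48
[-0.01, 0.004, 0] [0.43980024 0.22935652 0.13476045]
plan xyz ax ay az [3.42, -1.48, -17.82, -1.58, 0.25, 4.02] t 3.48
```

View pics/w3.png

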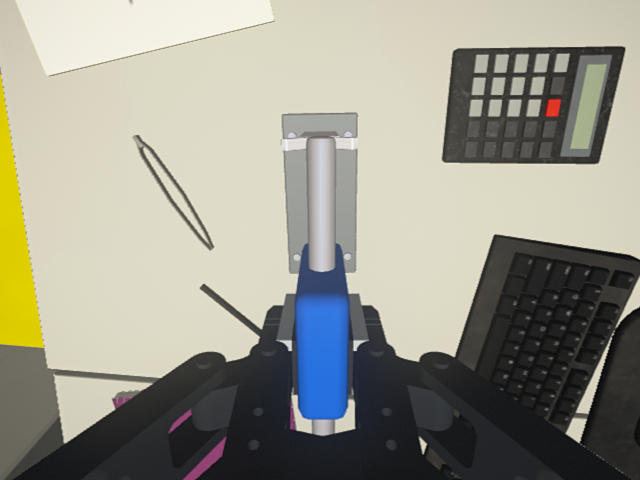

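View pics/s3.png

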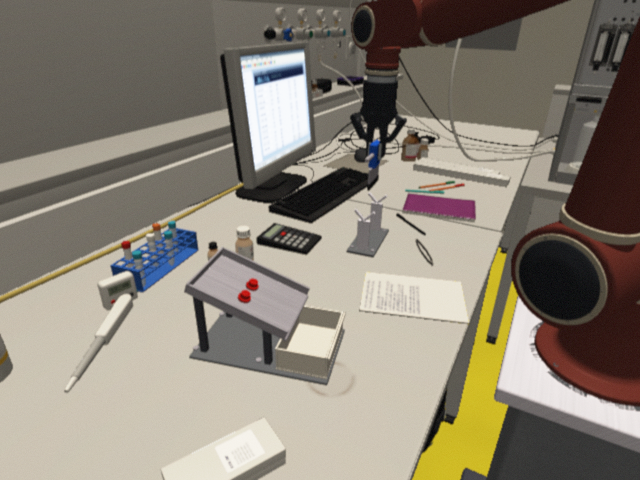

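The scraper is clear of the rack, upright, and the rack is empty at (370,225). Now to a hover behind the stoppers, tilted square to the tray floor.

```bash
python3 - <<'E'
from h import *
T=np.load('tray.npy')
p,Rt=tcp_for(T,[.128,.004,.06]);print(p);plan(p,Rt)
E
```

```text
[0.54573941 0.25566256 0.23834079]
plan xyz ax ay az [-0.73, 2.84, -18.44, -1.58, 0.25, 4.02] t 3.48
```

Emit:
drive_tool(series=[{"x": -0.5, "y": 0, "z": -1.5, "ax": 0, "ay": 0, "az": 0}, {"x": -0.9, "y": 0.2, "z": -3.0, "ax": 0, "ay": 0, "az": 0}, {"x": -0.9, "y": 0.5, "z": -4.5, "ax": -0.2, "ay": 0, "az": 0}, {"x": -0.9, "y": 0.8, "z": -6.0, "ax": -0.4, "ay": 0, "az": 0.3}, {"x": -0.9, "y": 1.1, "z": -7.5, "ax": -0.6, "ay": 0, "az": 0.8}])

```text
time: 3.9
tool_pos: [0.5311, -0.0194, 0.2411]
tool_rot: [0.553, 0.477, 0.522, -0.441]
contact_force: [0.9, -0.1, -2.4]
gripper_width: 0.199
```

```bash
python3 - <<'E'
from h import *
T=np.load('tray.npy')
p,Rt=tcp_for(T,[.128,.004,.06]);print(p);plan(p,Rt)
E
```

```text
[0.54573941 0.25566256 0.23834079]
plan xyz ax ay az [0.27, 2.29, -10.78, -0.97, 0.21, 3.22] t 3.9
```

Emit:
drive_tool(series=[{"x": 0, "y": 0.3, "z": -1.5, "ax": -0.1, "ay": 0, "az": 0.6}, {"x": 0, "y": 0.6, "z": -3.0, "ax": -0.3, "ay": 0, "az": 1.2}, {"x": 0, "y": 0.9, "z": -4.5, "ax": -0.5, "ay": 0.1, "az": 1.8}, {"x": 0, "y": 1.2, "z": -6.0, "ax": -0.7, "ay": 0.1, "az": 2.4}, {"x": 0.1, "y": 1.6, "z": -7.5, "ax": -0.9, "ay": 0.2, "az": 3.0}])

```text
time: 4.32
tool_pos: [0.5407, 0.1719, 0.2414]
tool_rot: [0.62, 0.523, 0.476, -0.34]
contact_force: [0.7, 0.3, -1.7]
gripper_width: 0.209
```

```bash
python3 - <<'E'
from h import *
T=np.load('tray.npy')
p,Rt=tcp_for(T,[.128,.004,.06]);print(p);plan(p,Rt)
E
```

```text
[0.54573941 0.25566256 0.23834079]
plan xyz ax ay az [0.44, 0.89, -3.21, -0.06, 0.02, 0.21] t 4.32
```

Emit:
drive_tool(series=[{"x": 0.2, "y": 0.4, "z": -1.3, "ax": 0, "ay": 0, "az": 0.1}, {"x": 0.4, "y": 0.8, "z": -2.5, "ax": -0.05, "ay": 0, "az": 0.2}, {"x": 0.4, "y": 0.9, "z": -3.2, "ax": -0.05, "ay": 0, "az": 0.2}, {"x": 0.4, "y": 0.9, "z": -3.2, "ax": -0.05, "ay": 0, "az": 0.2}, {"x": 0.4, "y": 0.9, "z": -3.2, "ax": -0.05, "ay": 0, "az": 0.2}])

```text
time: 4.73
tool_pos: [0.5458, 0.254, 0.2385]
tool_rot: [0.624, 0.524, 0.473, -0.334]
contact_force: [-0.8, -0.5, -0.9]
gripper_width: 0.203
```

```bash
python3 - <<'E'
from h import *
T=np.load('tray.npy')
p,Rt=tcp_for(T,[.128,.004,.06]);print(p);plan(p,Rt)
grab('scene','s4.png');grab('wrist','w4.png')
s=sensors.state(); print(s['tool_pos'],s['contact_force'],s['joint_pos'])
i=cv2.imread('pics/s4.png');cv2.imwrite('pics/s4c.png',cv2.resize(i[170:390,170:370],None,fx=2.7,fy=2.7,interpolation=cv2.INTER_CUBIC))
E
```

```text
[0.54573941 0.25566256 0.23834079]
plan xyz ax ay az [0.01, 0.01, -0.06, 0.0, 0.03, 0.06] t 4.73
[0.54659881 0.25272313 0.23966304] [ 0.55263228  0.47989023 -1.74000381] [ 0.32383353 -0.22317174  1.8858136  -0.03372976  1.13438237  0.09193882]
```

View pics/s4c.png

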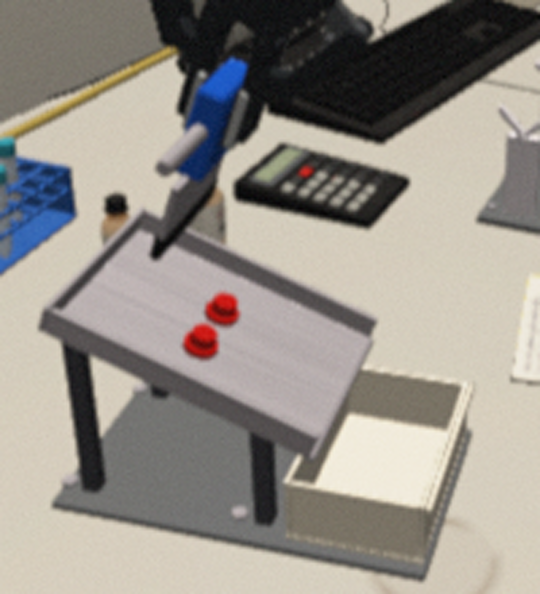

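View pics/w4.png

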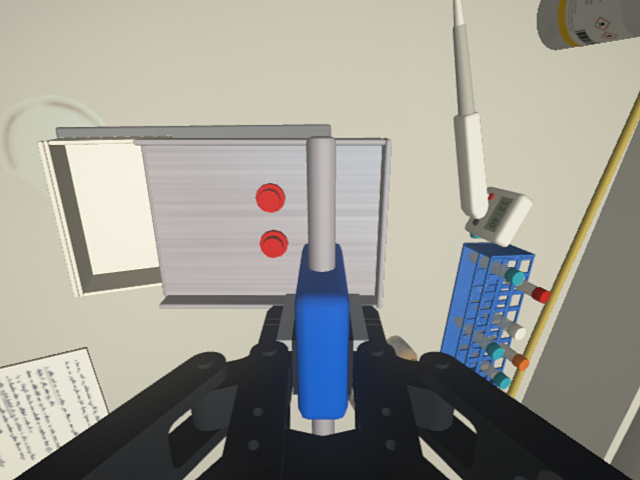

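The blade hangs over the upper tray, uphill of both stoppers ((270,197) and (273,243) in the wrist view), square to the floor. I'll check the tray model against this closer view.

```bash
python3 - <<'E'
from h import *
K,TT=load('w4');T=np.load('tray.npy')
im=cv2.imread('pics/w4.png')
X=lambda pts,c:cv2.polylines(im,[np.round(proj(K,TT,pts)*16).astype(np.int32)],False,c,1,cv2.LINE_AA,4)
X(tw(T,[[0,.06,0],[0,-.06,0],[.17,-.06,0],[.17,.06,0],[0,.06,0]]),(0,255,0));X(tw(T,[[0,.06,.015],[.17,.06,.015],[.17,-.06,.015],[0,-.06,.015]]),(0,255,255))
cv2.imwrite('pics/w4o.png',cv2.resize(im[110:330,130:400],None,fx=2.7,fy=2.7))
for uv in((270,198),(273,244)):
    o,d=ray(K,TT,uv); n=T[:3,2]; k=((T[:3,3]+n*.008-o)@n)/(d@n); print((((o+k*d)-T[:3,3])@T[:3,:3]*1000).round(1))
# cam height above floor plane, tool pos
print(np.round((TT[:3,3]-T[:3,3])@T[:3,:3],4))
E
```

```text
[90.3 22.9  8. ]
[ 91.  -12.4   8. ]
[0.1293 0.0811 0.2707]
```

View pics/w4o.png

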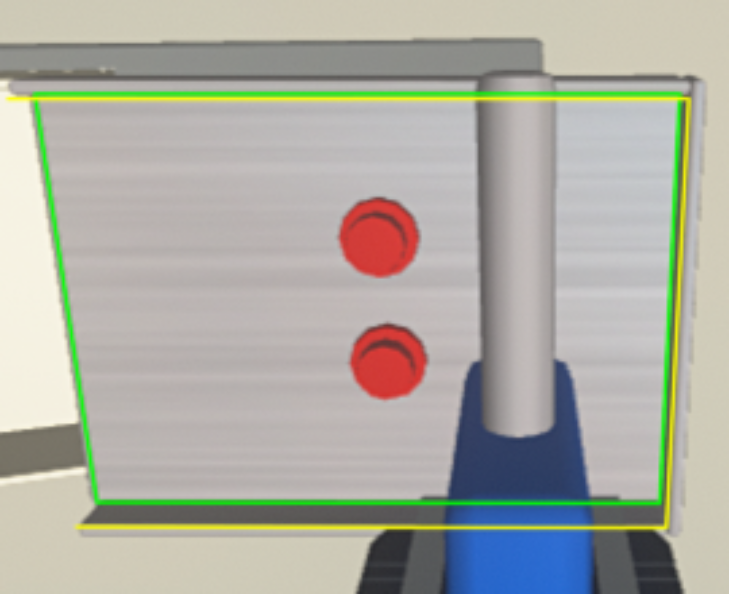

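The model lines up to within 1 mm, with the stoppers at (90,23) and (91,−12). Descending along the floor normal.

Emit:
drive_tool(series=[{"x": 0.6, "y": 0, "z": 0, "ax": 0, "ay": 0, "az": 0}, {"x": 1.2, "y": 0, "z": 0, "ax": 0, "ay": 0, "az": 0}, {"x": 1.7, "y": 0, "z": 0, "ax": 0, "ay": 0, "az": 0}, {"x": 2.0, "y": 0, "z": 0, "ax": 0, "ay": 0, "az": 0}, {"x": 2.0, "y": 0, "z": 0, "ax": 0, "ay": 0, "az": 0}])

```text
time: 5.25
tool_pos: [0.563, 0.2563, 0.1914]
tool_rot: [0.623, 0.525, 0.473, -0.335]
contact_force: [-0.3, -0.5, -1.2]
gripper_width: 0.205
```

```bash
cat >> h.py <<'E'
def edge():
    T=np.load('tray.npy'); s=sensors.state(); R0=Rq(s['tool_rot']); w=s['tool_pos']+R0@(scraper()+np.array([.082,0,0]))
    e=((w-T[:3,3])@T[:3,:3]*1000).round(1); f=(s['contact_force']@T[:3,:3]).round(1); print('edge tray mm',e,'force tray',f,'t',round(s['time'],2)); plan(*tcp_for(T,e/1000.*[1,0,1]+[0,.004,0]))
E
python3 -c "
from h import *
edge()"
```

```text
edge tray mm [127.5   0.2  10.1] force tray [-0.8 -0.4 -0.9] t 5.25
plan xyz ax ay az [0.0, -0.01, -0.14, -0.03, 0.04, 0.05] t 5.25
```

Emit:
drive_tool(series=[{"x": 0.15, "y": 0, "z": -0.15, "ax": 0, "ay": 0, "az": 0}, {"x": 0.3, "y": 0, "z": -0.15, "ax": 0, "ay": 0, "az": 0}, {"x": 0.3, "y": 0, "z": -0.15, "ax": 0, "ay": 0, "az": 0}, {"x": 0.3, "y": 0, "z": -0.15, "ax": 0, "ay": 0, "az": 0}])

```text
time: 5.58
tool_pos: [0.5655, 0.262, 0.1879]
tool_rot: [0.624, 0.526, 0.472, -0.333]
contact_force: [0.7, -0.4, -1.1]
gripper_width: 0.205
```

Emit:
drive_tool(series=[{"x": 0.05, "y": 0, "z": 0, "ax": 0, "ay": 0, "az": 0}, {"x": 0.05, "y": 0, "z": 0, "ax": 0, "ay": 0, "az": 0}])

```text
time: 5.75
tool_pos: [0.566, 0.2621, 0.1867]
tool_rot: [0.624, 0.526, 0.472, -0.333]
contact_force: [-0.9, -0.4, -1.2]
gripper_width: 0.202
```

```bash
python3 -c "
from h import *
edge()"
```

```text
edge tray mm [130.3   5.2   4.3] force tray [-1.4 -0.2 -0.8] t 5.75
plan xyz ax ay az [-0.0, 0.0, 0.05, -0.02, 0.03, -0.01] t 5.75
```

Emit:
drive_tool(series=[{"x": 0.08, "y": 0, "z": 0, "ax": 0, "ay": 0, "az": 0}, {"x": 0.08, "y": 0, "z": 0, "ax": 0, "ay": 0, "az": 0}])

```text
time: 5.92
tool_pos: [0.5665, 0.2621, 0.1843]
tool_rot: [0.624, 0.526, 0.472, -0.333]
contact_force: [0.2, 0.5, -1.1]
gripper_width: 0.205
```

Emit:
drive_tool(series=[{"x": 0.05, "y": 0, "z": 0, "ax": 0, "ay": 0, "az": 0}, {"x": 0.05, "y": 0, "z": 0, "ax": 0, "ay": 0, "az": 0}])

```text
time: 6.08
tool_pos: [0.5669, 0.2622, 0.183]
tool_rot: [0.624, 0.526, 0.472, -0.333]
contact_force: [-0.2, -0.1, -1.7]
gripper_width: 0.203
```

```bash
python3 -c "
from h import *
edge()
grab('scene','s5.png')
i=cv2.imread('pics/s5.png');cv2.imwrite('pics/s5c.png',cv2.resize(i[190:350,180:320],None,fx=4,fy=4,interpolation=cv2.INTER_CUBIC)[:600])"
```

```text
edge tray mm [129.8   5.1   0.5] force tray [-0.8 -0.1 -1.5] t 6.08
plan xyz ax ay az [-0.0, -0.0, 0.05, -0.02, 0.03, 0.0] t 6.08
```

View pics/s5c.png

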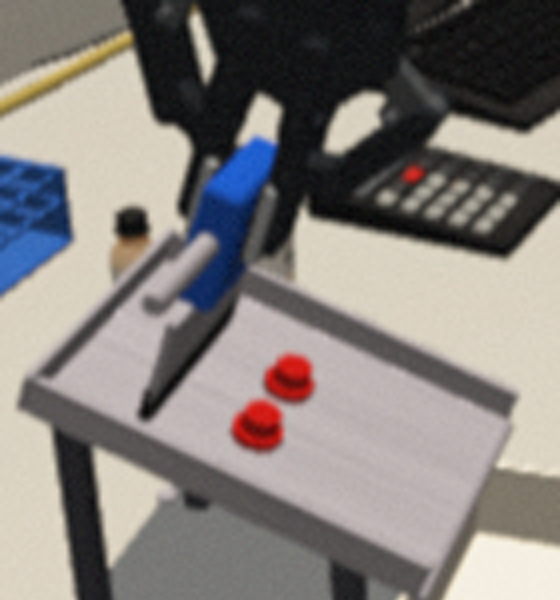

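The blade is just above the floor, uphill of both stoppers. I'll inch down until it touches.

Emit:
drive_tool(series=[{"x": 0.05, "y": 0, "z": 0, "ax": 0, "ay": 0, "az": 0}, {"x": 0.05, "y": 0, "z": 0, "ax": 0, "ay": 0, "az": 0}])

```text
time: 6.3
tool_pos: [0.5674, 0.2623, 0.1829]
tool_rot: [0.624, 0.526, 0.472, -0.333]
contact_force: [-2.6, -1.7, 2.7]
gripper_width: 0.203
```

Emit:
drive_tool(series=[{"x": 0.05, "y": 0, "z": 0, "ax": 0, "ay": 0, "az": 0}, {"x": 0.05, "y": 0, "z": 0, "ax": 0, "ay": 0, "az": 0}])

```text
time: 6.47
tool_pos: [0.5676, 0.2624, 0.1829]
tool_rot: [0.624, 0.526, 0.472, -0.333]
contact_force: [-8.3, -2.8, 8.1]
gripper_width: 0.205
```

```bash
python3 -c "
from h import *
edge()"
```

```text
edge tray mm [1.305e+02 5.100e+00 1.000e-01] force tray [-5.4 -0.7 10.6] t 6.47
plan xyz ax ay az [0.0, -0.0, 0.05, -0.02, 0.03, 0.01] t 6.47
```

Contact came at a model height of 0.1 mm, so calibration is good. I back off to about 0.5 mm clearance and start the sweep.

Emit:
drive_tool(series=[{"x": -0.08, "y": -0.1, "z": 0, "ax": 0, "ay": 0, "az": 0}, {"x": -0.08, "y": -0.4, "z": 0, "ax": 0, "ay": 0, "az": 0}, {"x": -0.08, "y": -0.7, "z": 0, "ax": 0, "ay": 0, "az": 0}, {"x": -0.08, "y": -1.0, "z": 0, "ax": 0, "ay": 0, "az": 0}, {"x": -0.08, "y": -1.3, "z": 0, "ax": 0, "ay": 0, "az": 0}])

```text
time: 6.88
tool_pos: [0.5368, 0.2548, 0.1714]
tool_rot: [0.624, 0.526, 0.472, -0.333]
contact_force: [0.8, 0.0, 0.5]
gripper_width: 0.206
```

```bash
python3 -c "
from h import *
edge()"
```

```text
edge tray mm [96.8  5.2  0.2] force tray [ 0.9 -0.2  0.3] t 6.88
plan xyz ax ay az [-0.0, 0.0, 0.05, -0.02, 0.03, -0.01] t 6.88
```

Emit:
drive_tool(series=[{"x": 0, "y": -0.3, "z": 0, "ax": 0, "ay": 0, "az": 0}, {"x": 0, "y": -0.6, "z": 0, "ax": 0, "ay": 0, "az": 0}, {"x": 0, "y": -0.9, "z": 0, "ax": 0, "ay": 0, "az": 0}, {"x": 0, "y": -1.2, "z": 0, "ax": 0, "ay": 0, "az": 0}, {"x": 0, "y": -1.5, "z": 0, "ax": 0, "ay": 0, "az": 0}])

```text
time: 7.3
tool_pos: [0.5025, 0.2463, 0.1586]
tool_rot: [0.624, 0.526, 0.472, -0.333]
contact_force: [2.1, 0.3, 0.8]
gripper_width: 0.199
```

```bash
python3 -c "
from h import *
edge()
grab('scene','s6.png')
i=cv2.imread('pics/s6.png');cv2.imwrite('pics/s6c.png',cv2.resize(i[210:370,190:350],None,fx=3.7,fy=3.7,interpolation=cv2.INTER_CUBIC)[:600])"
```

```text
edge tray mm [59.2  5.2  0.2] force tray [ 2.2 -0.2  0.1] t 7.3
plan xyz ax ay az [-0.0, 0.0, 0.06, -0.02, 0.03, -0.0] t 7.3
```

View pics/s6c.png

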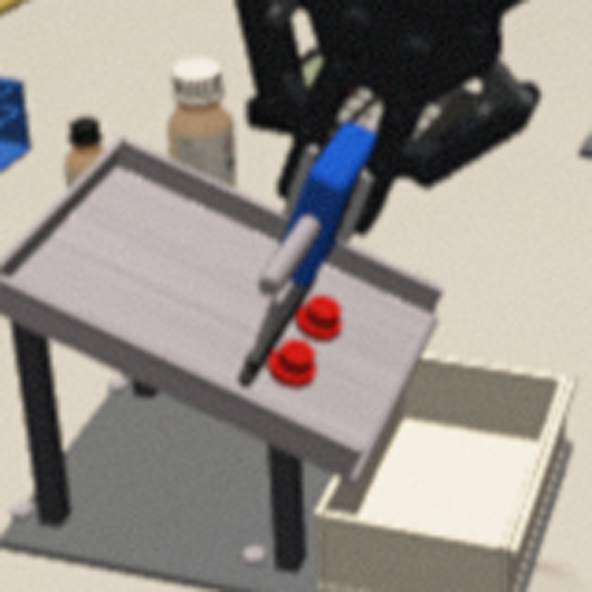

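Both stoppers lie flat against the blade and are sliding. Continuing towards the lip.

Emit:
drive_tool(series=[{"x": 0, "y": -0.3, "z": 0, "ax": 0, "ay": 0, "az": 0}, {"x": 0, "y": -0.6, "z": 0, "ax": 0, "ay": 0, "az": 0}, {"x": 0, "y": -0.9, "z": 0, "ax": 0, "ay": 0, "az": 0}, {"x": 0, "y": -1.2, "z": 0, "ax": 0, "ay": 0, "az": 0}, {"x": 0, "y": -1.5, "z": 0, "ax": 0, "ay": 0, "az": 0}])

```text
time: 7.77
tool_pos: [0.4683, 0.2379, 0.1458]
tool_rot: [0.624, 0.526, 0.472, -0.333]
contact_force: [-0.4, -0.1, 0.8]
gripper_width: 0.206
```

Emit:
drive_tool(series=[{"x": 0, "y": -0.2, "z": 0, "ax": 0, "ay": 0, "az": 0}, {"x": 0, "y": -0.4, "z": 0, "ax": 0, "ay": 0, "az": 0}, {"x": 0, "y": -0.6, "z": 0, "ax": 0, "ay": 0, "az": 0}, {"x": 0, "y": -0.8, "z": 0, "ax": 0, "ay": 0, "az": 0}, {"x": 0, "y": -1.0, "z": 0, "ax": 0, "ay": 0, "az": 0}])

```text
time: 8.18
tool_pos: [0.4455, 0.2323, 0.137]
tool_rot: [0.624, 0.526, 0.472, -0.334]
contact_force: [0.1, 0.7, -1.9]
gripper_width: 0.205
```

```bash
python3 -c "
from h import *
edge()
grab('scene','s7.png')
i=cv2.imread('pics/s7.png');cv2.imwrite('pics/s7c.png',cv2.resize(i[220:380,200:360],None,fx=3.7,fy=3.7,interpolation=cv2.INTER_CUBIC)[:600])"
```

```text
edge tray mm [-3.4  5.2 -0. ] force tray [-0.4  0.7 -1.9] t 8.18
plan xyz ax ay az [-0.0, -0.0, 0.06, -0.02, 0.03, 0.01] t 8.18
```

View pics/s7c.png

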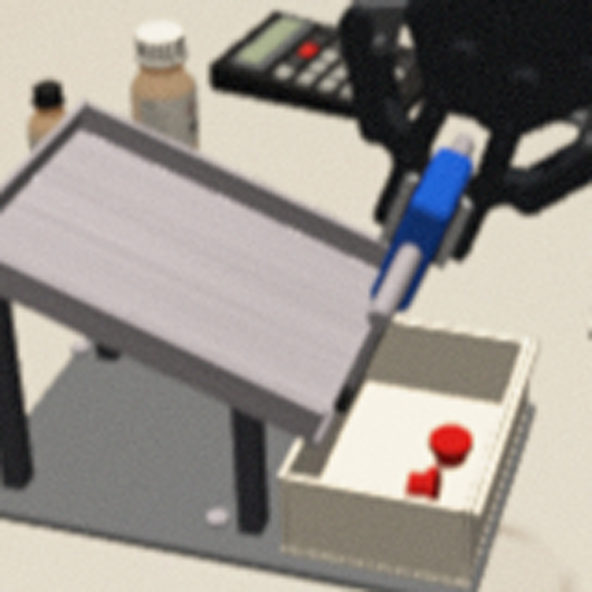

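Both red stoppers are in the cup at about (450,440) and (425,483), and the tray is empty. Lifting off and heading back to the rack.

Emit:
drive_tool(series=[{"x": -0.8, "y": 0, "z": 0, "ax": 0, "ay": 0, "az": 0}, {"x": -2.0, "y": 0, "z": 0, "ax": 0, "ay": 0, "az": 0}, {"x": -3.2, "y": 0, "z": 0, "ax": 0, "ay": 0, "az": 0}, {"x": -4.2, "y": 0, "z": 0, "ax": 0, "ay": 0, "az": 0}, {"x": -4.2, "y": 0, "z": 0, "ax": 0, "ay": 0, "az": 0}])

```text
time: 8.65
tool_pos: [0.4127, 0.2248, 0.2427]
tool_rot: [0.626, 0.528, 0.47, -0.33]
contact_force: [0.9, 0.4, 0.5]
gripper_width: 0.202
```

```bash
python3 -c "
from h import *
g=np.load('grasp.npz'); plan(g['p']+[0,0,.15],g['R'])
grab('top','t8.png')
i=cv2.imread('pics/t8.png');cv2.imwrite('pics/t8c.png',cv2.resize(i[160:320,140:300],None,fx=3.7,fy=3.7,interpolation=cv2.INTER_CUBIC)[:600])"
```

```text
plan xyz ax ay az [0.45, -0.0, 17.99, 1.54, -0.28, -4.11] t 8.65
```

View pics/t8c.png

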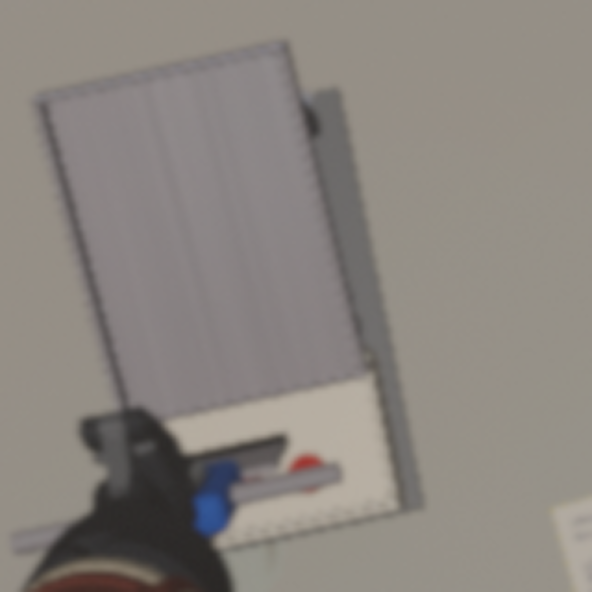

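Emit:
drive_tool(series=[{"x": 0, "y": 0, "z": 1.4, "ax": 0.1, "ay": 0, "az": -0.4}, {"x": 0.1, "y": 0, "z": 2.9, "ax": 0.3, "ay": -0.1, "az": -0.9}, {"x": 0.1, "y": 0, "z": 4.4, "ax": 0.4, "ay": -0.1, "az": -1.4}, {"x": 0.1, "y": 0, "z": 5.9, "ax": 0.6, "ay": -0.1, "az": -1.9}, {"x": 0.2, "y": 0, "z": 7.4, "ax": 0.7, "ay": -0.1, "az": -2.4}])

```text
time: 9.12
tool_pos: [0.4566, 0.043, 0.23]
tool_rot: [0.571, 0.49, 0.512, -0.414]
contact_force: [0.4, 1.2, -0.9]
gripper_width: 0.203
```

```bash
python3 -c "
from h import *
g=np.load('grasp.npz'); plan(g['p']+[0,0,.15],g['R'])"
```

```text
plan xyz ax ay az [-0.04, 0.85, 10.48, 0.83, -0.13, -1.56] t 9.12
```

Emit:
drive_tool(series=[{"x": 0, "y": 0.1, "z": 1.5, "ax": 0.1, "ay": 0, "az": -0.3}, {"x": 0, "y": 0.3, "z": 3.0, "ax": 0.3, "ay": 0, "az": -0.6}, {"x": 0, "y": 0.4, "z": 4.5, "ax": 0.4, "ay": -0.1, "az": -0.9}, {"x": 0, "y": 0.5, "z": 6.0, "ax": 0.6, "ay": -0.1, "az": -1.2}, {"x": 0, "y": 0.7, "z": 7.5, "ax": 0.8, "ay": -0.1, "az": -1.5}])

```text
time: 9.53
tool_pos: [0.5068, -0.1384, 0.2305]
tool_rot: [0.526, 0.474, 0.526, -0.471]
contact_force: [0.6, 0.9, -0.9]
gripper_width: 0.2
```

```bash
python3 -c "
from h import *
g=np.load('grasp.npz'); plan(g['p']+[0,0,.15],g['R'])"
```

```text
plan xyz ax ay az [-0.08, 0.37, 2.96, 0.02, -0.05, -0.05] t 9.53
```

Emit:
drive_tool(series=[{"x": 0, "y": 0.2, "z": 1.2, "ax": 0, "ay": 0, "az": 0}, {"x": 0, "y": 0.4, "z": 2.3, "ax": 0, "ay": -0.05, "az": -0.05}, {"x": 0, "y": 0.4, "z": 2.95, "ax": 0, "ay": -0.05, "az": -0.05}, {"x": 0, "y": 0.4, "z": 2.95, "ax": 0, "ay": -0.05, "az": -0.05}, {"x": 0, "y": 0.4, "z": 2.95, "ax": 0, "ay": -0.05, "az": -0.05}])

```text
time: 9.95
tool_pos: [0.5249, -0.2087, 0.2314]
tool_rot: [0.527, 0.472, 0.526, -0.472]
contact_force: [-0.0, 0.5, -2.4]
gripper_width: 0.204
```

Emit:
drive_tool(series=[{"x": 0, "y": 0, "z": 0, "ax": 0, "ay": 0, "az": 0}, {"x": 0, "y": 0, "z": 0, "ax": 0, "ay": 0, "az": 0}])

```text
time: 10.12
tool_pos: [0.5253, -0.2075, 0.2329]
tool_rot: [0.528, 0.472, 0.525, -0.471]
contact_force: [-0.9, 0.2, -1.4]
gripper_width: 0.206
```

```bash
python3 -c "
from h import *
g=np.load('grasp.npz'); plan(g['p']+[0,0,.15],g['R']);plan(g['p'],g['R']);grab('wrist','w9.png');grab('scene','s9.png')
i=cv2.imread('pics/s9.png');cv2.imwrite('pics/s9c.png',cv2.resize(i[120:380,220:440],None,fx=2.3,fy=2.3,interpolation=cv2.INTER_CUBIC))"
```

```text
plan xyz ax ay az [0.02, -0.07, 0.13, 0.06, 0.02, -0.05] t 10.12
plan xyz ax ay az [6.02, -0.09, 0.12, 0.06, 0.02, -0.05] t 10.12
```

View pics/w9.png

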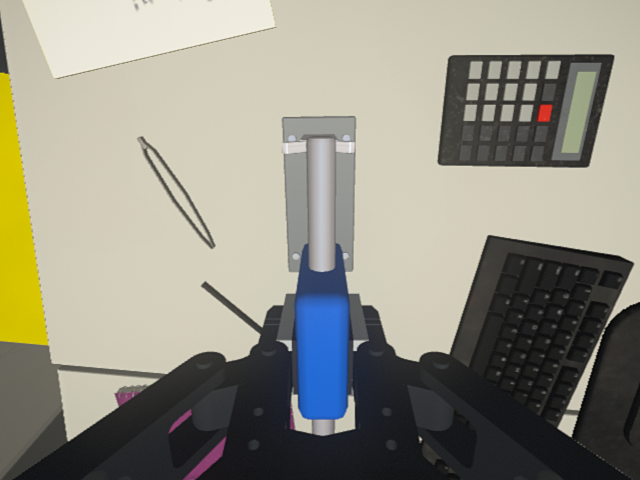

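View pics/s9c.png

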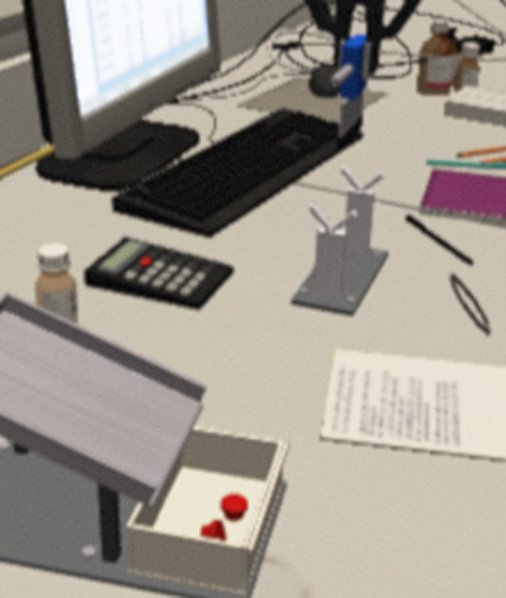

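The stoppers rest in the cup. The scraper has not slipped (the wrist view of the handle is unchanged) and is above the rack. Lowering with the small correction.

Emit:
drive_tool(series=[{"x": 0.8, "y": -0.07, "z": 0.13, "ax": 0.06, "ay": 0, "az": -0.05}, {"x": 2.0, "y": -0.07, "z": 0.13, "ax": 0.06, "ay": 0, "az": -0.05}, {"x": 3.2, "y": -0.07, "z": 0.13, "ax": 0.06, "ay": 0, "az": -0.05}, {"x": 4.2, "y": -0.07, "z": 0.13, "ax": 0.06, "ay": 0, "az": -0.05}, {"x": 4.8, "y": -0.07, "z": 0.13, "ax": 0.06, "ay": 0, "az": -0.05}])

```text
time: 10.63
tool_pos: [0.5231, -0.2108, 0.1101]
tool_rot: [0.525, 0.472, 0.526, -0.474]
contact_force: [-0.4, 0.7, -2.6]
gripper_width: 0.203
```

Emit:
drive_tool(series=[{"x": 0, "y": 0, "z": 0, "ax": 0, "ay": 0, "az": 0}, {"x": 0, "y": 0, "z": 0, "ax": 0, "ay": 0, "az": 0}, {"x": 0, "y": 0, "z": 0, "ax": 0, "ay": 0, "az": 0}])

```text
time: 10.88
tool_pos: [0.5258, -0.2127, 0.1152]
tool_rot: [0.527, 0.472, 0.524, -0.474]
contact_force: [-0.1, -1.0, -0.9]
gripper_width: 0.204
```

```bash
python3 -c "
from h import *
g=np.load('grasp.npz'); plan(g['p'],g['R']);grab('wrist','w10.png');grab('scene','s10.png')
i=cv2.imread('pics/s10.png');cv2.imwrite('pics/s10c.png',cv2.resize(i[160:270,320:420],None,fx=5,fy=5,interpolation=cv2.INTER_CUBIC))"
```

```text
plan xyz ax ay az [1.32, -0.07, -0.08, -0.01, 0.05, -0.03] t 10.88
```

View pics/s10c.png

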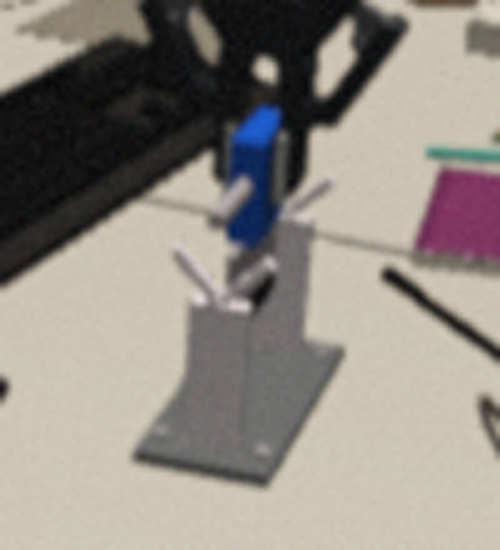

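View pics/w10.png

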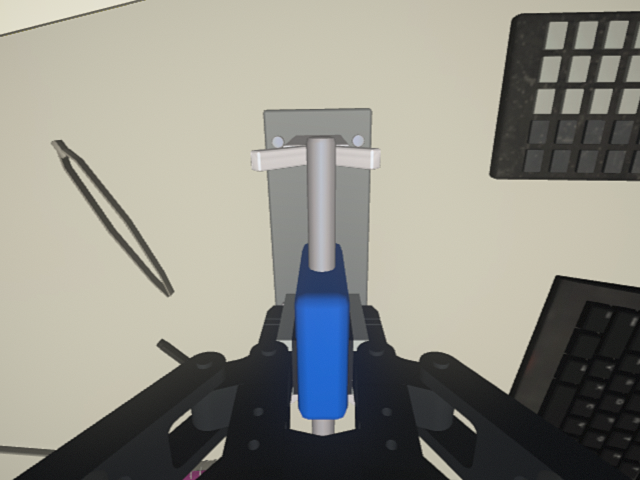

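The bar is centred over both notches. Lowering the last 33 mm.

Emit:
drive_tool(series=[{"x": 0.3, "y": -0.05, "z": -0.05, "ax": 0, "ay": 0.05, "az": 0}, {"x": 0.6, "y": -0.05, "z": -0.05, "ax": 0, "ay": 0.05, "az": 0}, {"x": 0.9, "y": -0.05, "z": -0.05, "ax": 0, "ay": 0.05, "az": 0}, {"x": 1.1, "y": -0.05, "z": -0.05, "ax": 0, "ay": 0.05, "az": 0}, {"x": 1.1, "y": -0.05, "z": -0.05, "ax": 0, "ay": 0.05, "az": 0}])

```text
time: 11.4
tool_pos: [0.5229, -0.2113, 0.0845]
tool_rot: [0.524, 0.473, 0.526, -0.473]
contact_force: [0.0, 0.4, -1.3]
gripper_width: 0.202
```

Emit:
drive_tool(series=[{"x": 0.1, "y": 0, "z": 0, "ax": 0, "ay": 0, "az": 0}, {"x": 0.1, "y": 0, "z": 0, "ax": 0, "ay": 0, "az": 0}])

```text
time: 11.57
tool_pos: [0.5237, -0.2117, 0.0834]
tool_rot: [0.525, 0.473, 0.526, -0.473]
contact_force: [0.2, -0.2, -0.7]
gripper_width: 0.202
```

```bash
python3 -c "
from h import *
g=np.load('grasp.npz'); plan(g['p'],g['R']);print(sensors.state()['contact_force'])"
```

```text
plan xyz ax ay az [0.04, 0.01, -0.03, -0.02, -0.02, -0.01] t 11.57
[ 0.16686703 -0.21781227 -0.726475  ]
```

Emit:
drive_tool(series=[{"x": 0.06, "y": 0, "z": 0, "ax": 0, "ay": 0, "az": 0}, {"x": 0.06, "y": 0, "z": 0, "ax": 0, "ay": 0, "az": 0}, {"x": 0.06, "y": 0, "z": 0, "ax": 0, "ay": 0, "az": 0}])

```text
time: 11.82
tool_pos: [0.5241, -0.2118, 0.0827]
tool_rot: [0.526, 0.473, 0.525, -0.473]
contact_force: [0.1, 0.2, 2.1]
gripper_width: 0.205
```

Emit:
drive_tool(series=[{"x": 0.04, "y": 0, "z": 0, "ax": 0, "ay": 0, "az": 0}, {"x": 0.04, "y": 0, "z": 0, "ax": 0, "ay": 0, "az": 0}])

```text
time: 11.98
tool_pos: [0.5242, -0.2118, 0.0826]
tool_rot: [0.526, 0.473, 0.525, -0.473]
contact_force: [-0.1, 1.0, 6.9]
gripper_width: 0.204
```

Contact at the same height as at pick-up, so the bar is seated. Opening the hand.

Emit:
drive_tool(series=[{"x": -0.04, "y": 0, "z": 0, "ax": 0, "ay": 0, "az": 0}, {"x": -0.04, "y": 0, "z": 0, "ax": 0, "ay": 0, "az": 0}, {"x": -0.04, "y": 0, "z": 0, "ax": 0, "ay": 0, "az": 0}, {"x": -0.04, "y": 0, "z": 0, "ax": 0, "ay": 0, "az": 0}, {"x": -0.04, "y": 0, "z": 0, "ax": 0, "ay": 0, "az": 0}], hand=1.0)

```text
time: 12.4
tool_pos: [0.5231, -0.2114, 0.0815]
tool_rot: [0.525, 0.473, 0.526, -0.473]
contact_force: [0.5, 0.2, 0.0]
gripper_width: 0.897
```

Emit:
drive_tool(series=[{"x": 0, "y": 0, "z": 0, "ax": 0, "ay": 0, "az": 0}, {"x": 0, "y": 0, "z": 0, "ax": 0, "ay": 0, "az": 0}, {"x": 0, "y": 0, "z": 0, "ax": 0, "ay": 0, "az": 0}, {"x": 0, "y": 0, "z": 0, "ax": 0, "ay": 0, "az": 0}])

```text
time: 12.73
tool_pos: [0.5234, -0.2116, 0.0819]
tool_rot: [0.525, 0.473, 0.526, -0.473]
contact_force: [0.4, -0.4, -0.6]
gripper_width: 1.002
```

```bash
python3 -c "
from h import *
grab('wrist','w11.png')"
```

```text
(no output)
```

View pics/w11.png

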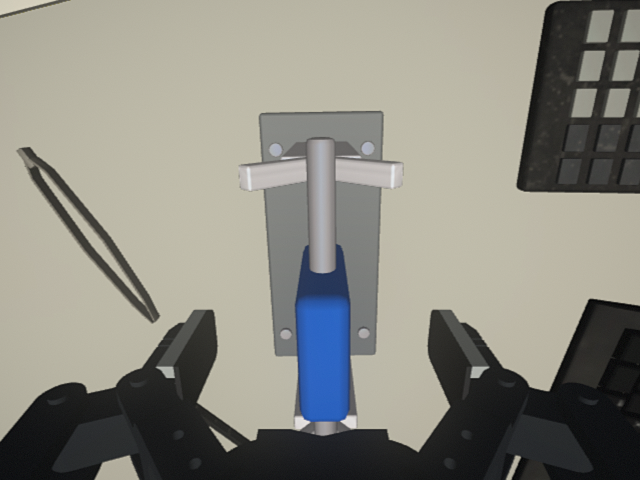

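The hand is open and clear of the hung scraper. Retreating straight up.

Emit:
drive_tool(series=[{"x": -0.6, "y": 0, "z": 0, "ax": 0, "ay": 0, "az": 0}, {"x": -1.8, "y": 0, "z": 0, "ax": 0, "ay": 0, "az": 0}, {"x": -3.2, "y": 0, "z": 0, "ax": 0, "ay": 0, "az": 0}, {"x": -4.6, "y": 0, "z": 0, "ax": 0, "ay": 0, "az": 0}, {"x": -6.0, "y": 0, "z": 0, "ax": 0, "ay": 0, "az": 0}])

```text
time: 13.2
tool_pos: [0.5232, -0.2115, 0.2333]
tool_rot: [0.525, 0.473, 0.526, -0.473]
contact_force: [0.9, -1.0, -0.1]
gripper_width: 0.997
```

Emit:
drive_tool(series=[{"x": -0.8, "y": 0, "z": 0, "ax": 0, "ay": 0, "az": 0}, {"x": -1.6, "y": 0, "z": 0, "ax": 0, "ay": 0, "az": 0}, {"x": -1.6, "y": 0, "z": 0, "ax": 0, "ay": 0, "az": 0}, {"x": -1.6, "y": 0, "z": 0, "ax": 0, "ay": 0, "az": 0}])

```text
time: 13.53
tool_pos: [0.524, -0.212, 0.2733]
tool_rot: [0.526, 0.474, 0.525, -0.473]
contact_force: [-0.0, 0.3, 0.2]
gripper_width: 1.0
```

```bash
python3 -c "
from h import *
grab('wrist','w12.png');grab('scene','s12.png');grab('top','t12.png')
a=cv2.imread('pics/s12.png')[180:380,220:420];b=cv2.imread('pics/t12.png')[230:330,160:260];
cv2.imwrite('pics/f12.png',np.hstack([cv2.resize(a,(400,400),interpolation=2),cv2.resize(b,(400,400),interpolation=2)]))
K,T=load('w12');print(sensors.state()['tool_pos'],proj(K,T,[[.5163,-.138,.1],[.532,-.28,.1]]))"
```

```text
[ 0.52267623 -0.21127192  0.26958797] [[321.12074993 122.77064607]
 [322.11814159 282.19547702]]
```

View pics/w12.png

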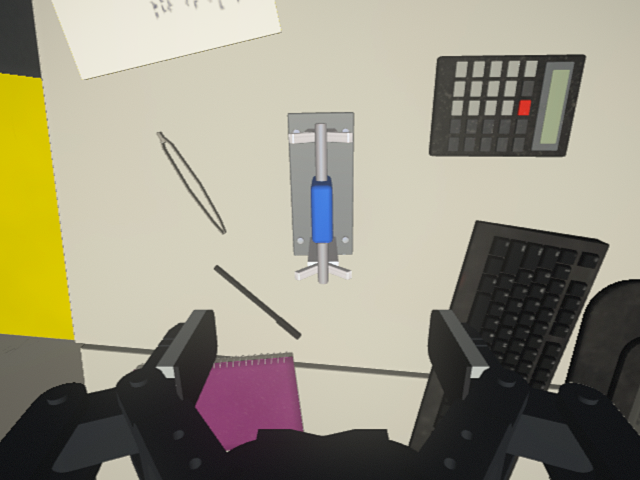

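View pics/f12.png

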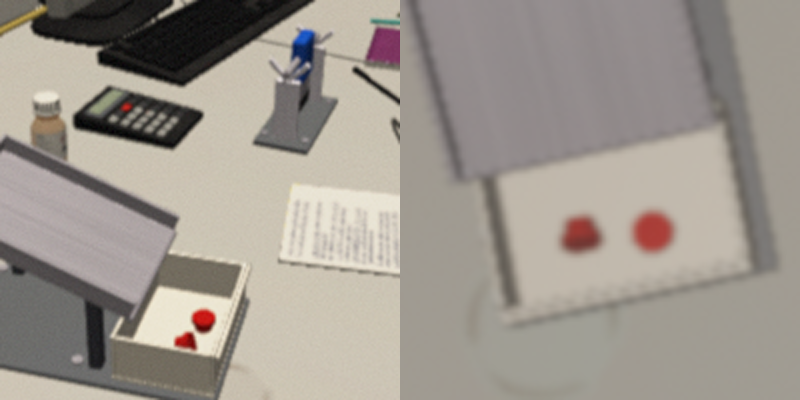

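The scraper hangs in its rack. Its bar ends are at (321,124) and (323,283), as predicted to within 1 px. Both stoppers lie on the cup floor and the tray is empty. Handing in.

```bash
python3 -c "
from h import *
s=sensors.state();print(s['time'],s['contact_force'],np.abs(s['joint_vel']).max()); workorder.job_done()"
```

```text
13.6833 [ 0.18512341 -0.57374317 -0.54294433] 0.005422916627766684
the job is handed in; nothing more can be done
```

The job is done and handed in at 13.7 s of the 54 s allowed. I lifted the scraper from its rack, tilted it square to the tray floor behind the stoppers and swept both over the lip in one pass. I then lowered the scraper back into the notches and moved the open hand clear above it.

- **Cup and tray:** the last pictures show both stoppers resting on the cup floor and the tray empty.
- **Scraper:** its bar ends lie within about 1 px of where the rack pose predicts, and it seated at the same height as when it was picked up.
- **Robot:** it was still and touching nothing at hand-in. The largest contact force I read was about 12 N, when I pressed the blade lightly on the tray to find the floor.
- **What disagreed:** an early two-camera fix on the bar's near end came out about 20 mm too high, with 2–3 px residuals, so I did not use it. The wrist-camera view then confirmed the rack pose. No check made before handing in failed, and the hand-in itself reports no verdict.

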